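# Free the seized lock pin and swing the cast to the blue mark

### The arm

A 7-joint arm with a two-finger parallel gripper is mounted at the origin on the work surface. World frame = base frame: x ahead of the robot, y to its left, z up, the work surface at z = 0. Lengths are in m, angles in rad, forces in N, time in s.
With the tool pointing down it reaches from about 0.425 to 0.825 m from the base axis. Payload 3.6 kg.
Tool frame: the origin (TCP) lies midway between the tips of the shut fingers; the grasp point (between the pads) lies 19 mm behind it; x points along the fingers, z is the direction in which the jaws open and shut, and the axes are right-handed (so a half turn about x gives the same grasp; the last joint's range is limited). The gripper opens to 93 mm and grips with 3 to 60 N. Pads are 15 mm wide; open, the fingers measure 128 mm over their backs; the gripper's body (75 mm by 188 mm) begins 65 mm behind the grasp point.
Start: joints at [1.183, 0.615, -0.013, 1.423, 0.008, 1.103, -0.04], TCP at [0.23, -0.608, 0.189] pointing down, gripper open.
Joint ranges: [-3.12, 3.12], [-0.3, 2.06], [-1.34, 1.32], [0.26, 2.42], [-1.36, 4.5], [0.01, 1.98], [-2.84, 2.84]. Speed limits (rad/s): [2.79, 2.79, 3.14, 3.14, 3.14, 3.14, 3.14].

### API

Orientations are given as a rotation vector (axis times angle).
In Python, from rig import env gives the robot as it stands. The module is installed in compiled form; this text tells all that it offers. Calls block until the motion is done:
- env.move_ptp(position, orientation): joint-space move of the TCP to a pose.
- env.move_straight(position, rotation=None, speed=0.15, max_force=None): straight line of the TCP; rotation=None keeps the orientation; speed is the mean speed in m/s. With max_force (N) it stops when the force on the tool has changed by that much, and returns True; else False.
- env.movej(angles): joint-space move.
- env.grip(opening, force=None): finger opening in m; force is the grip in N (None keeps the last); returns when the fingers have stopped.
- env.sleep(seconds).
- env.inverse_kinematics(position, orientation): joint angles nearest the present ones, or None.
- env.capture(name): name is "scene" or "top" or "wrist"; returns (picture, depth): 384x512x3 uint8, blue, green, red; 384x512 float32, m along the optical axis (not along the pixel's ray), 0 where there is no reading.
- env.calibration(name): a dict with "fx", "fy", "cx", "cy" (pixels), "view" (4x4, takes a point from world to camera coordinates); the wrist camera has in their place "T_tool_cam" (4x4, takes a point from camera to tool coordinates, whose origin is the TCP and whose axes are the tool frame's). Camera axes: x right, y down, z forward; pixel columns grow to the right and rows downward; lengths in m; the calibration is good to about 2 mm. The wrist camera is an equidistant fisheye: a pixel r from the principal point sees the ray r / f radians off the axis. A picture is of the moment at which its call begins: read the wrist's pose just before it. calibration takes no time and is no camera call.
A pose or a line that the arm cannot do raises env.PlanningError and nothing moves.
- env.sign_off(): hands the job in, once; it reports no verdict.
Readings, each from a call of its own:
- env.read_t(): time.
- env.read_q(): joint angles.
- env.read_dq(): joint speeds.
- env.read_joint_torque(): joint torques, N m.
- env.read_ee_pos(): TCP position.
- env.read_eef_rot(): TCP orientation.
- env.read_ft_force(): force on the tool from outside, world axes, zero at the start.
- env.read_wrist_torque(): the same for the moment, N m.
- env.read_finger_gap(): finger opening in m.
Only numpy, scipy, OpenCV 4.12 (cv2) and the standard library are available. Lean on these libraries where they do the work, as an engineer would, in place of code of your own. Each camera call takes 0.05 s, during which the arm holds its last target.

### The job

The red-knobbed lock pin of the dental cast stand has seized and holds the swing arm fast: work it loose by twisting the knob back and forth while easing it upwards (a straight pull only lifts the stand off the bench, which must not happen) and set the pin down in the blue tray, not dropping it from a height. Then swing the arm by its black handle until it lies over the blue pointer, and leave it there; keep the stand where it is and do not disturb the other things on the bench.

Things in the scene. Friction and masses are not known exactly. Their poses are not given: they have to be found in the camera images.
- stand: dark metal base plate of the cast stand, 160 (x) x 140 (y) x 22 mm high, standing loose on the bench; origin at the centre of its underside, z up. The lock pin's bore is on its vertical axis. With arm and pin the whole stand weighs about 3.1 kg, so it lifts at about 30 N
- swing_arm: aluminium swing arm, 36 mm wide, 12 mm thick, level over the base (underside 25 mm, top 37 mm above the bench). Origin on its vertical hinge, at x = -60, y = 0 mm of the stand; its x axis points along it to the handle, its end is at x = +155 mm. The pin locks it at the start (x axis along the stand's x); then it turns about the hinge, -0.3 to +1.6 rad, positive anticlockwise from above
- handle (a point): centre of the grip of the black handle, a vertical post 16 mm in diameter on the arm, 135 mm from the hinge; the post runs from 37 to 87 mm above the bench and this point lies 67 mm above it. With the pin out, about 2 N here turns the arm (friction 0.25 N m), which stays where it is left
- pointer: blue flat pointer under the arm's level, turning about the same hinge axis, with a blue block at its end 166 to 186 mm from the hinge, just past the arm's end. Origin on the hinge axis, x axis along the pointer: the direction that the arm must take, 0.5 to 1.1 rad anticlockwise from the arm's start. It stays put
- pin: lock pin, 70 mm long, 0.1 kg: steel shank 10 mm in diameter and 34 mm long, steel collar 18 mm in diameter (4 mm), red fluted round knob 32 mm in diameter and 32 mm high. Origin at the shank's lower tip, z along the pin to the knob. At the start it stands upright in arm and base, tip 3 mm above the bench, knob 41 to 73 mm above it
- pin_tip (a point): lower tip of the pin's shank (the pin's origin). The base's spring jaws grip the shank only up to 17 mm above the bench, and the tip has left the arm once it is 37 mm above the bench (a rise of 34 mm)
- pin_mid (a point): point on the pin's axis, 35 mm from its tip, half of its length
- pin_knob (a point): point on the pin's axis in the red knob, 56 mm from the tip. Straight up the pin resists with 30 to 45 N. While it is turned back and forth (up to 0.25 N m) a smaller pull draws it: a rise of about 2 mm per 1.2 rad of turn, either way, takes 10 to 25 N. It turns freely through any angle; turning alone does not raise it
- tray: blue open tray fixed on the bench, outside 150 (x) x 170 (y) x 28 mm high, walls and floor 4 to 5 mm; origin at the centre of its underside
- jar: small closed jar, 52 mm in diameter, 62 mm high, bystander; origin at the centre of its underside
- spare_cast: loose plaster dental cast, 60 mm in diameter, 32 mm high, bystander; origin at the centre of its underside
- bur_block: wooden block 70 x 110 x 30 mm with rotary burs standing in it (56 mm high in all), bystander; origin at the centre of its underside
- fixed_cast (a point): top of the plaster dental cast, 60 mm in diameter, fixed on the arm's other end 75 mm behind the hinge and turning with it; this point lies 69 mm above the bench and the teeth rise to 73 mm
Things that resemble listed ones, but are neither listed nor needed, are in the scene too. There is more than one size of the pin; the job needs the largest. Of the things shaped like the tray, the blue one is meant.

How it is judged:
On the way:
1. the pin is drawn right out of the base and the arm (z of pin_tip in the frame of stand above 0.038 m), for 0.1 s.
At the end, for the whole second after the job is handed in: The pin lies (or stands) at rest inside the tray, and the arm is at rest over the blue pointer, within 0.09 rad (5 degrees) of its direction, with the stand flat on the bench (x of pin_mid in the frame of tray between -0.072 and 0.072 m and y of pin_mid in the frame of tray between -0.082 and 0.082 m and height (world z) of pin_mid below 0.05 m and linear speed of pin below 0.05 m/s and angle between the x axis of swing_arm and the x axis of pointer, either way round below 0.09 rad and angular speed of swing_arm below 0.05 rad/s and height (world z) of stand below 0.004 m and angle between stand's own z axis and vertical below 0.03 rad); the robot touches nothing.
It fails at once if the stand is lifted off the bench (raised more than 6 mm or tilted more than 0.07 rad) (height (world z) of stand above 0.006 m or angle between stand's own z axis and vertical above 0.07 rad).
It fails at once if the stand is shifted by more than 40 mm (distance of stand from where it was at the start of the episode above 0.04 m).
It fails at once if the pin is dropped from a height (falls faster than 1.1 m/s out of the fingers) (linear speed of pin above 1.1 m/s and not (contact force between the fingers and pin above 0.3 N)).
It fails at once if a bystander (jar, spare cast, bur block) is pushed more than 30 mm (distance of any of jar, spare_cast, bur_block from where it was at the start of the episode above 0.03 m).
It also fails if it takes over 72 s, if anything falls off the work surface, if the arm or the gripper's body presses on something with over 40 N, if the wrist force passes 120 N, or if a joint passes its speed limit or range.

## Working session

There is one attempt and no reset: what is moved stays moved. The work goes in short steps, each a Python script; the robot and the scene stay as the last script left them, time stands still between calls to the robot, and variables do not carry over. Pictures are saved under pics/ and viewed, and the job is handed in when it is done.

```bash
mkdir -p pics
python3 - <<'E'
from rig import env
import cv2,numpy as np
print(env.read_t(),env.read_ee_pos(),env.read_eef_rot(),env.read_finger_gap())
for n in("scene","top","wrist"):
    p,d=env.capture(n); cv2.imwrite(f"pics/{n}0.png",p); np.save(f"{n}0.npy",d)
    c=env.calibration(n); print(n,{k:np.round(v,4).tolist() for k,v in c.items()})
a=cv2.imread("pics/scene0.png");b=cv2.imread("pics/top0.png")
E
```

```text
0.0 [ 0.22975551 -0.60709827  0.18789313] [ 0.94013272  1.36110238 -0.93776296] 0.093127077464242
scene {'fx': 456.5571, 'fy': 456.5571, 'cx': 254.7259, 'cy': 185.2365, 'view': [[-0.3864, 0.9222, 0.0139, 0.2743], [0.525, 0.2323, -0.8188, -0.2027], [-0.7583, -0.3091, -0.5739, 1.4924], [0.0, 0.0, 0.0, 1.0]]}
top {'fx': 464.3353, 'fy': 464.3353, 'cx': 253.0264, 'cy': 189.5207, 'view': [[0.0073, -0.9998, -0.0194, -0.0912], [-0.9822, -0.0036, -0.1879, 0.5431], [0.1878, 0.0205, -0.982, 1.2166], [0.0, 0.0, 0.0, 1.0]]}
wrist {'fx': 297.3186, 'fy': 297.3186, 'cx': 254.3339, 'cy': 190.3304, 'T_tool_cam': [[-0.001, -0.2854, 0.9584, -0.1949], [-0.0011, -0.9584, -0.2854, 0.0796], [1.0, -0.0013, 0.0006, -0.0016], [0.0, 0.0, 0.0, 1.0]]}
```

View pics/scene0.png

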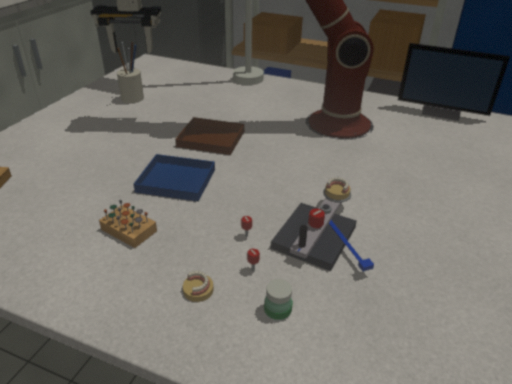

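View pics/top0.png

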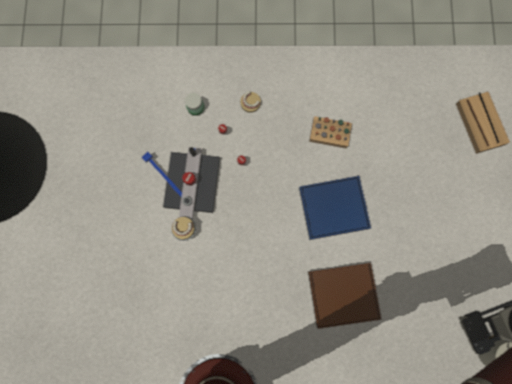

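View pics/wrist0.png

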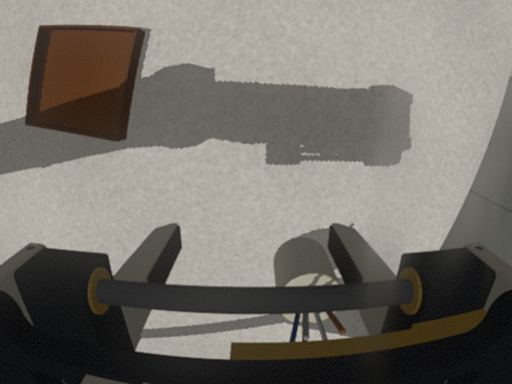

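The top view shows three red-knobbed pins:
- (190,178) stands in the swing arm of the stand, has the largest knob, and is the one meant.
- (223,129) and (241,160) are smaller spares standing loose on the bench.

Two trays are visible. The blue one at (335,207) is meant, and the brown one at (345,295) is the decoy. The blue pointer block is at (148,157) and the handle at about (194,151). Next I'll measure these and enlarge a crop.

```bash
cat > h.py <<'E'
import cv2,numpy as np
from rig import env
def ray(n,u,v,z):
    c=env.calibration(n); V=np.array(c["view"]);R=V[:3,:3];t=V[:3,3]
    o=-R.T@t; d=R.T@np.array([(u-c["cx"])/c["fx"],(v-c["cy"])/c["fy"],1.]); return o+d*(z-o[2])/d[2]
def blobs(p,kind,amin=15):
    h=cv2.cvtColor(p,cv2.COLOR_BGR2HSV);H,S,V=cv2.split(h)
    m={"red":((H<6)|(H>172))&(S>150)&(V>90),"blue":(H>105)&(H<130)&(S>150)&(V>50)}[kind].astype(np.uint8)
    n,l,s,c=cv2.connectedComponentsWithStats(m)
    return [(s[i,4],c[i],s[i,:4],(l==i).astype(np.uint8)) for i in range(1,n) if s[i,4]>=amin]
E
python3 - <<'E'
from h import *
for n in("scene","top"):
    p=cv2.imread(f"pics/{n}0.png")
    for k in("red","blue"):
        for a,c,b,m in blobs(p,k):
            print(n,k,a,c.round(1),b, "z57",ray(n,*c,.057).round(4),"z.03",ray(n,*c,.03).round(4),"z0",ray(n,*c,0).round(4))
            if n=="top" and k=="blue":
                cn=max(cv2.findContours(m,0,1)[0],key=cv2.contourArea); r=cv2.minAreaRect(cn)
                print([ray(n,*q,.028).round(3).tolist() for q in cv2.boxPoints(r)])
p=cv2.imread("pics/top0.png")[85:250,130:265]; q=cv2.imread("pics/scene0.png")[165:325,230:390]
cv2.imwrite("pics/crop.png",np.hstack([cv2.resize(p,(390,480),interpolation=2),cv2.resize(q,(400,480),interpolation=2)]))
E
```

```text
scene red 66 [316.5 213.7] [310 209  14   9] z57 [0.558  0.0839 0.057 ] z.03 [0.5243 0.0765 0.03  ] z0 [0.4869 0.0683 0.    ]
scene red 17 [251.  253.9] [249 251   6   6] z57 [0.7335 0.001  0.057 ] z.03 [ 0.7073 -0.0099  0.03  ] z0 [ 0.6782 -0.022   0.    ]
scene blue 173 [350.1 245.9] [330 221  42  46] z57 [0.6317 0.1762 0.057 ] z.03 [0.6011 0.1728 0.03  ] z0 [0.5672 0.169  0.    ]
top red 19 [184.8 175.9] [183 173   5   8] z57 [0.5795 0.0988 0.057 ] z.03 [0.5855 0.1034 0.03  ] z0 [0.5922 0.1086 0.    ]
top red 37 [190.6 179.5] [186 174   8  10] z57 [0.5698 0.0826 0.057 ] z.03 [0.5755 0.0869 0.03  ] z0 [0.5819 0.0916 0.    ]
top blue 31 [146.5 156.4] [143 153   8   7] z57 [0.6346 0.2069 0.057 ] z.03 [0.6418 0.2139 0.03  ] z0 [0.6498 0.2217 0.    ]
[[0.64, 0.224, 0.028], [0.652, 0.214, 0.028], [0.643, 0.205, 0.028], [0.632, 0.215, 0.028]]
top blue 73 [167.6 179.4] [150 160  31  34] z57 [0.5697 0.1455 0.057 ] z.03 [0.5755 0.1512 0.03  ] z0 [0.5819 0.1575 0.    ]
[[0.628, 0.207, 0.028], [0.633, 0.203, 0.028], [0.54, 0.113, 0.028], [0.535, 0.118, 0.028]]
```

View pics/crop.png

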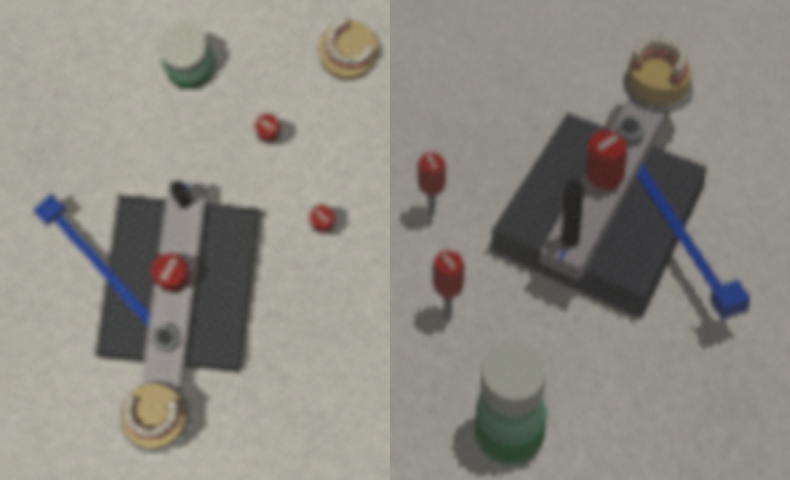

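The crop confirms it. The large knob sits in the arm at crop-left (170,270), and the two spares are thinner. Next I'll take a closer wrist view over the stand.

```bash
cat >> h.py <<'E'
from scipy.spatial.transform import Rotation as Ro
def rv(yaw):
    x=np.array([0,0,-1.]);z=np.array([np.cos(yaw),np.sin(yaw),0]);y=np.cross(z,x)
    return Ro.from_matrix(np.c_[x,y,z]).as_rotvec()
def wcap(name):
    P=np.array(env.read_ee_pos());W=Ro.from_rotvec(env.read_eef_rot()).as_matrix()
    p,d=env.capture("wrist");cv2.imwrite(f"pics/{name}.png",p);np.savez(f"{name}.npz",P=P,W=W,d=d);return p
def wray(name,u,v,z):
    f=np.load(f"{name}.npz");c=env.calibration("wrist");T=np.array(c["T_tool_cam"])
    a=np.array([(u-c["cx"])/c["fx"],(v-c["cy"])/c["fy"]]);r=np.hypot(*a)
    d=np.array([*(a/max(r,1e-9)*np.sin(r)),np.cos(r)])
    M=f["W"]@T[:3,:3];o=f["P"]+f["W"]@T[:3,3];d=M@d;return o+d*(z-o[2])/d[2]
E
python3 - <<'E'
from h import *
print(Ro.from_rotvec(env.read_eef_rot()).as_matrix().round(2))
for y in np.arange(-3.14,3.2,.52):
    q=env.inverse_kinematics([.57,.085,.2],rv(y)); print(round(y,2),None if q is None else np.round(q,2))
E
```

```text
[[-0.    0.94  0.35]
 [ 0.    0.35 -0.94]
 [-1.   -0.   -0.  ]]
-3.14 [ 0.45  0.73 -1.15  1.61  0.69  1.26  2.32]
-2.62 [-0.24  0.49  0.08  1.63 -0.04  1.02 -2.76]
-2.1 [-0.12  0.49 -0.1   1.63  0.06  1.03 -2.34]
-1.58 [-0.04  0.5  -0.23  1.62  0.13  1.03 -1.89]
-1.06 [ 0.02  0.51 -0.32  1.62  0.18  1.04 -1.42]
-0.54 [ 0.07  0.52 -0.41  1.62  0.23  1.05 -0.94]
-0.02 [ 0.13  0.53 -0.5   1.62  0.28  1.06 -0.47]
0.5 [ 0.19  0.55 -0.6   1.62  0.34  1.08 -0.01]
1.02 [ 0.25  0.57 -0.71  1.62  0.41  1.11  0.45]
1.54 [ 0.31  0.6  -0.82  1.61  0.48  1.14  0.91]
2.06 [ 0.45  0.73 -1.15  1.61  0.69  1.26  1.23]
2.58 [ 0.45  0.73 -1.15  1.61  0.69  1.26  1.75]
3.1 [ 0.45  0.73 -1.15  1.61  0.69  1.26  2.27]
```

Run:
```python
from h import *
env.movej([1.183,.45,0,1.45,0,1.24,-.04])
env.movej([-.15,.42,0,1.6,0,1.12,-.1])
print(env.read_t(),env.read_ee_pos(),Ro.from_rotvec(env.read_eef_rot()).as_matrix().round(2)[:,2])
q=env.inverse_kinematics([.57,.06,.22],rv(0.)); print(np.round(q,2))
if q is not None: env.movej(q)
print(env.read_t(),env.read_ee_pos(),env.read_q())
wcap("w1")
p,d=env.capture("top");cv2.imwrite("pics/top1.png",p)
```

```text
3.1917 [0.55740933 0.06063433 0.2482055 ] [1.   0.05 0.  ]
[-0.15  0.46  0.01  1.61 -0.01  1.07 -0.14]
3.4417 [0.56904392 0.05870495 0.21843913] [-0.14976747  0.4665618   0.01302688  1.61032892 -0.0060907   1.0690076
 -0.13645486]
```

View pics/w1.png

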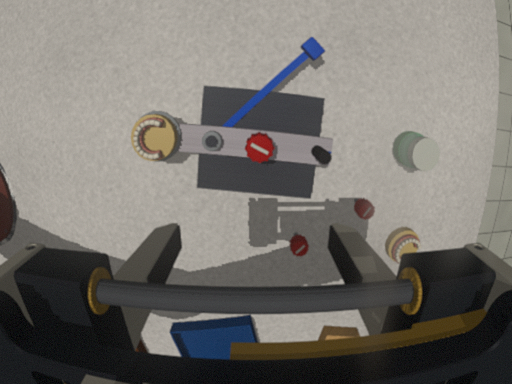

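The wrist view shows the stand: knob at (259,148), hinge cap at (212,141), handle at (321,155), pointer block at (312,49). The fixed cast is at (156,136). Now I'll compute positions.

Run:
```python
from h import *
p=cv2.imread("pics/w1.png")
for k in("red","blue"):
    for a,c,b,m in blobs(p,k):
        print(k,a,c.round(1),b,*[wray("w1",*c,z).round(4) for z in(.073,.057,.03,.015)])
print("hinge cap",wray("w1",212,141,.04))
print("stand corners .022",[wray("w1",u,v,.022).round(3).tolist() for u,v in((206,87),(324,97),(313,197),(197,188))])
# tray in top
t=cv2.imread("pics/top0.png");h=cv2.cvtColor(t,cv2.COLOR_BGR2HSV)
m=((h[...,0]>100)&(h[...,0]<130)&(h[...,1]>120)).astype(np.uint8)
for c in cv2.findContours(m,0,1)[0]:
    if cv2.contourArea(c)>1000:
        r=cv2.minAreaRect(c);print("tray",r,ray("top",*r[0],.02),[ray("top",*q,.028).round(3).tolist() for q in cv2.boxPoints(r)])
cv2.imwrite("pics/w1c.png",cv2.resize(p[30:210,120:350],None,fx=3.3,fy=3.3,interpolation=2))
```

```text
red 497 [259.3 147.4] [246 133  28  30] [0.5737 0.0895 0.073 ] [0.574  0.0872 0.057 ] [0.5743 0.0831 0.03  ] [0.5745 0.0809 0.015 ]
blue 239 [312.6  47.8] [302  38  22  21] [0.6344 0.2065 0.073 ] [0.6375 0.2097 0.057 ] [0.6426 0.2149 0.03  ] [0.6455 0.2179 0.015 ]
blue 726 [264.3  91.2] [223  53  85  74] [0.5794 0.1543 0.073 ] [0.5799 0.155  0.057 ] [0.5807 0.1561 0.03  ] [0.5812 0.1567 0.015 ]
blue 2040 [215.3 338.1] [171 316  84  44] [ 0.506  -0.2044  0.073 ] [ 0.5031 -0.2206  0.057 ] [ 0.498  -0.2479  0.03  ] [ 0.4953 -0.2631  0.015 ]
hinge cap [0.51423081 0.09338653 0.04      ]
stand corners .022 [[0.505, 0.163, 0.022], [0.66, 0.151, 0.022], [0.65, 0.013, 0.022], [0.488, 0.026, 0.022]]
tray ((335.24127197265625, 207.76239013671875), (48.87507247924805, 57.01377487182617), 80.13418579101562) [ 0.49891722 -0.31542657  0.02      ] [[0.551, -0.226, 0.028], [0.579, -0.382, 0.028], [0.445, -0.4, 0.028], [0.418, -0.247, 0.028]]
```

View pics/w1c.png

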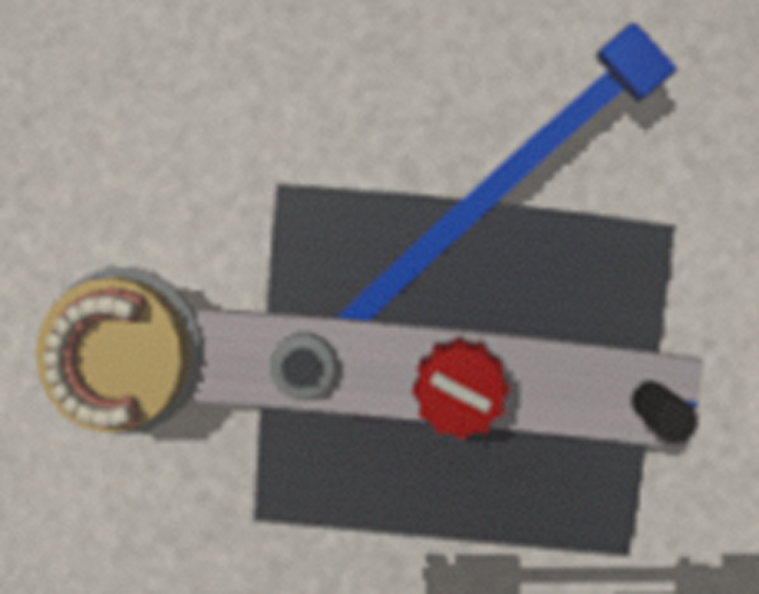

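Run:
```python
from h import *
env.grip(.055)
env.move_straight([.5738,.0885,.12],rv(0.),speed=.2)
print(env.move_straight([.5738,.0885,.045],speed=.08,max_force=10),env.read_ee_pos())
wcap("w2")
env.grip(0.0,55)
print(env.read_t(),env.read_finger_gap(),env.read_ee_pos(),env.read_ft_force(),env.read_wrist_torque())
# twist to start side, no lift, timing
q=np.array(env.read_q());q[6]-=1.2;t=env.read_t();env.movej(q)
print(env.read_t()-t,env.read_ft_force(),env.read_wrist_torque(),env.read_ee_pos(),env.read_finger_gap())
```

```text
False [0.57434264 0.08859822 0.04552416]
7.1083 0.00040662405435607944 [0.57379578 0.08850131 0.04500067] [0.1012465  0.02655354 0.70769161] [-0.0290114  -0.07377709  0.00739463]
1.1083999999999996 [ 0.32035851  0.02303606 -0.19807706] [0.07232173 0.05323944 0.03117612] [0.57375012 0.08851568 0.04499068] 6.1162309641619875e-06
```

View pics/w2.png

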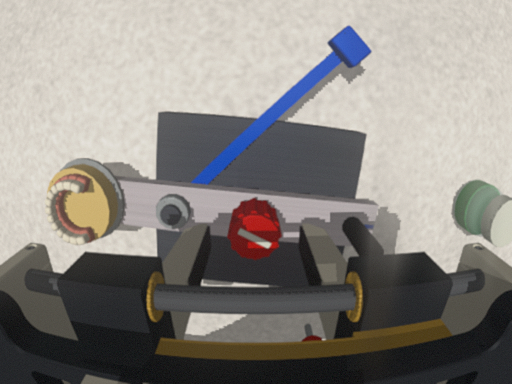

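The jaws shut fully, so the grasp missed the knob. I'll look again before moving.

Run:
```python
from h import *
p=wcap("w3")
s,d=env.capture("scene");t,d=env.capture("top")
cv2.imwrite("pics/m3.png",np.hstack([cv2.resize(p,(400,300)),cv2.resize(s[150:330,220:400],(390,300),interpolation=2)]))
cv2.imwrite("pics/t3.png",cv2.resize(t[80:260,120:270],None,fx=3.2,fy=3.2,interpolation=2))
```

```text
(no output)
```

View pics/m3.png

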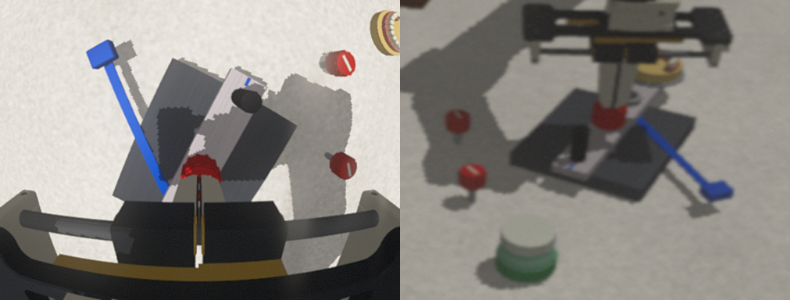

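View pics/t3.png

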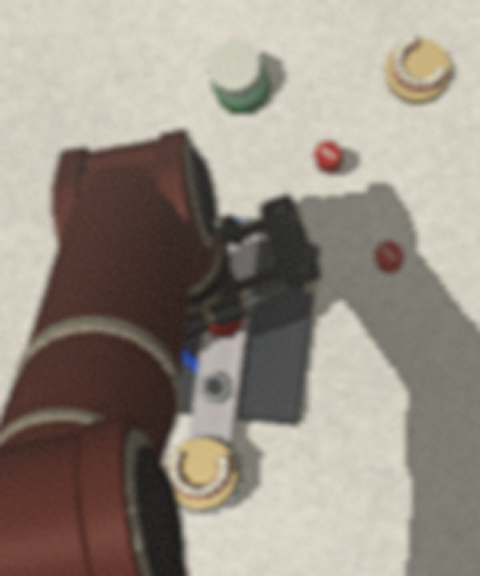

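```bash
cat >> h.py <<'E'
def wpts(name,m=None):
    f=np.load(f"{name}.npz");c=env.calibration("wrist");T=np.array(c["T_tool_cam"]);d=f["d"]
    v,u=np.mgrid[:384,:512];a=(u-c["cx"])/c["fx"];b=(v-c["cy"])/c["fy"];r=np.hypot(a,b)+1e-9
    s=np.tan(np.minimum(r,1.5))/r; C=np.stack([a*s*d,b*s*d,d],-1)
    X=C@T[:3,:3].T+T[:3,3]; return X@f["W"].T+f["P"],X,d
E
python3 - <<'E'
from h import *
for n in("w1","w2","w3"):
    p=cv2.imread(f"pics/{n}.png");Wd,Tl,d=wpts(n)
    a,c,b,m=max([x for x in blobs(p,"red") if 200<x[1][0]<320 and x[1][1]<260],key=lambda x:x[0])
    q=Wd[(m>0)&(d>0)];print(n,c,a,"world lo/med/hi",np.percentile(q,[3,50,97],axis=0).round(4).tolist())
    top=q[q[:,2]>np.percentile(q[:,2],90)-.004];print(" top",top.mean(0),(top.min(0)+top.max(0))/2,np.ptp(top,0))
for u,v in((195,240),(205,228),(310,228),(320,240)): print("fing w2",wpts("w2")[1][v,u].round(4),wpts("w2")[0][v,u].round(4))
for u,v in((250,240),(256,228),(262,240),(256,260)): print("fing w3",wpts("w3")[1][v,u].round(4),wpts("w3")[0][v,u].round(4))
p=cv2.imread("pics/w2.png")[130:300,130:380];q=cv2.imread("pics/w3.png")[130:300,130:380]
cv2.imwrite("pics/c23.png",cv2.resize(np.vstack([p,q]),None,fx=1.75,fy=1.75,interpolation=2))
E
```

```text
w1 [259.27967807 147.42454728] 497 world lo/med/hi [[0.5598, 0.0733, 0.069], [0.5726, 0.0888, 0.072], [0.5865, 0.1024, 0.0735]]
 top [0.5729089  0.08787527 0.0719895 ] [0.57322574 0.08707906 0.07162706] [0.03149716 0.03320596 0.00530943]
w2 [254.17816377 228.75980149] 2015 world lo/med/hi [[0.5589, 0.0748, 0.049], [0.5726, 0.094, 0.0718], [0.5866, 0.1037, 0.0733]]
 top [0.57272837 0.08918574 0.07197034] [0.5726035  0.08798809 0.0716814 ] [0.03312887 0.03238193 0.00567757]
w3 [256.61619048 213.98      ] 1050 world lo/med/hi [[0.5747, 0.0761, 0.0467], [0.5857, 0.0937, 0.0687], [0.5906, 0.1045, 0.073]]
 top [0.58423029 0.09202096 0.07144335] [0.58140691 0.08993974 0.071134  ] [0.01876967 0.03152534 0.00525144]
fing w2 [-0.0518  0.009  -0.0336] [0.5407 0.0976 0.0973]
fing w2 [-0.0371  0.0097 -0.0303] [0.544  0.0983 0.0826]
fing w2 [-0.037   0.0095  0.0312] [0.6055 0.0981 0.0826]
fing w2 [-0.0515  0.0087  0.0342] [0.6085 0.0972 0.0971]
fing w3 [-0.0523  0.0096 -0.0038] [0.5813 0.0955 0.0973]
fing w3 [-0.0311  0.0072 -0.0005] [0.5803 0.0916 0.0761]
fing w3 [-0.0514  0.0091  0.0026] [0.5832 0.0894 0.0964]
fing w3 [-0.0701  0.0075 -0.0007] [0.5805 0.0919 0.1151]
```

View pics/c23.png

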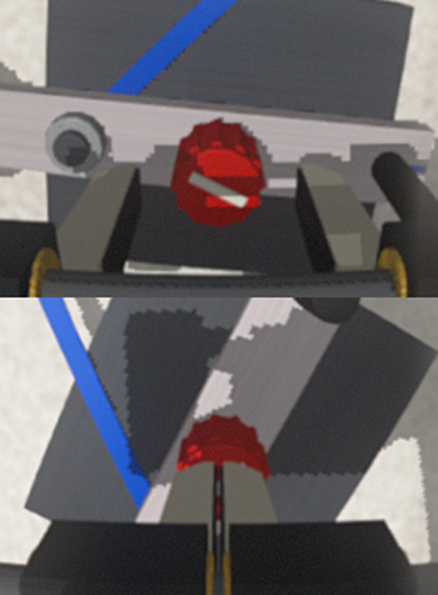

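Run:
```python
from h import *
for n in("w1","w2","w3"):
    W,X,d=wpts(n)
    mk=(np.abs(X[...,1])<.03)&(np.abs(X[...,2])<.075)&(X[...,0]>-.09)&(X[...,0]<.02)&(d>0)&(d<.23)
    red=blobs(cv2.imread(f"pics/{n}.png"),"red")
    for r in red: mk&=~(cv2.dilate(r[3],np.ones((5,5)))>0)
    q=X[mk];print(n,len(q),"max tool x",np.percentile(q[:,0],[50,90,97,99.5]).round(4))
    for lo in(-.045,-.035,-.025,-.015,-.005):
        s=q[(q[:,0]>lo)&(q[:,0]<lo+.01)]
        if len(s):print("  x",lo,len(s),"y",np.percentile(s[:,1],[5,95]).round(3),"|z|",np.percentile(abs(s[:,2]),[5,50,95]).round(3))
```

```text
w1 4589 max tool x [-0.0661 -0.0397 -0.0325 -0.0296]
  x -0.045 536 y [-0.005  0.01 ] |z| [0.045 0.048 0.059]
  x -0.035 239 y [-0.006  0.009] |z| [0.045 0.048 0.055]
w2 11780 max tool x [0.003  0.0101 0.0151 0.0193]
  x -0.045 721 y [-0.008  0.009] |z| [0.026 0.036 0.073]
  x -0.035 462 y [-0.008  0.009] |z| [0.003 0.032 0.072]
  x -0.025 163 y [-0.011 -0.001] |z| [0.065 0.067 0.073]
  x -0.015 245 y [-0.009  0.009] |z| [0.056 0.066 0.073]
  x -0.005 927 y [-0.006  0.016] |z| [0.05  0.061 0.072]
w3 3912 max tool x [-0.0374  0.0093  0.01    0.0168]
  x -0.045 287 y [0.007 0.01 ] |z| [0.001 0.006 0.014]
  x -0.035 65 y [0.007 0.009] |z| [0.    0.004 0.008]
```

In w1 the visible fingertips end at tool x ≈ -0.029 m. So the real tips sit about 29 mm above the stated TCP, and they closed just over the knob's top without touching it. I'll go lower to allow for this, with a force guard.

Run:
```python
from h import *
x,y=.5735,.0885
env.move_straight([x,y,.085],speed=.15)
q=np.array(env.read_q());q[6]+=1.2;env.movej(q)
env.grip(.055)
env.move_straight([x,y,.045],rv(0.),speed=.15)
print(env.move_straight([x,y,.017],speed=.04,max_force=6),env.read_ee_pos(),env.read_ft_force())
W,X,d=(wcap("w4"),wpts("w4"))[1]
mk=(np.abs(X[...,1])<.03)&(np.abs(X[...,2])<.05)&(np.abs(X[...,2])>.02)&(X[...,0]>-.09)&(d>0)&(d<.23)
env.grip(0.0,55)
print(env.read_t(),env.read_finger_gap(),env.read_ee_pos(),env.read_ft_force(),env.read_wrist_torque())
wcap("w5")
a=cv2.imread("pics/w4.png");b=cv2.imread("pics/w5.png");cv2.imwrite("pics/w45.png",np.vstack([a[80:380],b[80:380]]))
```

```text
False [0.57367077 0.08851415 0.01704412] [ 0.37150966 -1.03585796  0.35664278]
12.725 0.030844969086082176 [0.5740699  0.08855677 0.01722028] [1.48167847 0.15368477 0.75740514] [-0.03420703 -0.27633834  0.04830784]
```

View pics/w45.png

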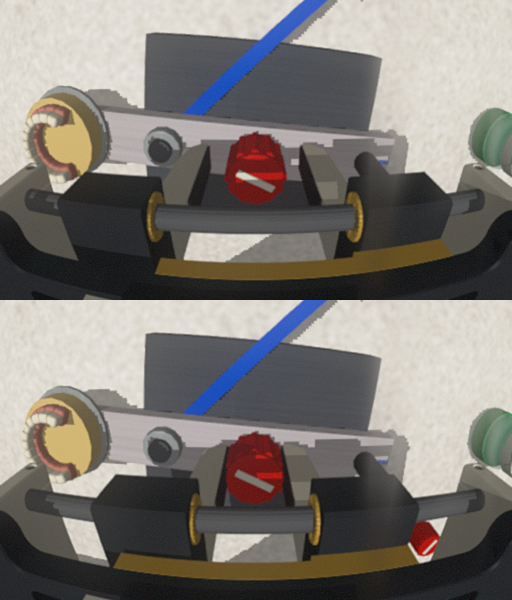

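The knob is gripped, with a gap of 30.8 mm and the pads on both its sides. Next is the twist with a slow rise, watching the force.

```bash
cat >> h.py <<'E'
def stroke(q7,dz):
    P=np.array(env.read_ee_pos());q=env.inverse_kinematics(P+[0,0,dz],env.read_eef_rot())
    q=np.array(q);q[6]=q7;t=env.read_t();env.movej(q)
    print("t%.2f dt%.2f q7 %.2f"%(env.read_t(),env.read_t()-t,env.read_q()[6]),"P",np.array(env.read_ee_pos()).round(4),"F",np.round(env.read_ft_force(),1),"M",np.round(env.read_wrist_torque(),2),"gap %.4f"%env.read_finger_gap())
E
python3 - <<'E'
from h import *
q0=env.read_q()[6]
stroke(q0-1.2,.001)
stroke(q0,.0018)
stroke(q0+1.2,.002)
s,d=env.capture("scene");cv2.imwrite("pics/s6.png",cv2.resize(s[150:330,220:400],None,fx=3,fy=3,interpolation=2))
E
```

```text
t13.88 dt1.11 q7 -1.39 P [0.575  0.0878 0.0175] F [  5.2  -2.  -10.5] M [-0.33 -1.34  0.04] gap 0.0314
t14.99 dt1.11 q7 -0.19 P [0.5739 0.0884 0.0183] F [  3.2   1.3 -13.4] M [ 0.29 -0.89 -0.13] gap 0.0309
t16.10 dt1.11 q7 1.01 P [0.5725 0.0875 0.0195] F [  1.6   0.1 -15.8] M [-0.16 -0.69 -0.08] gap 0.0312
```

View pics/s6.png

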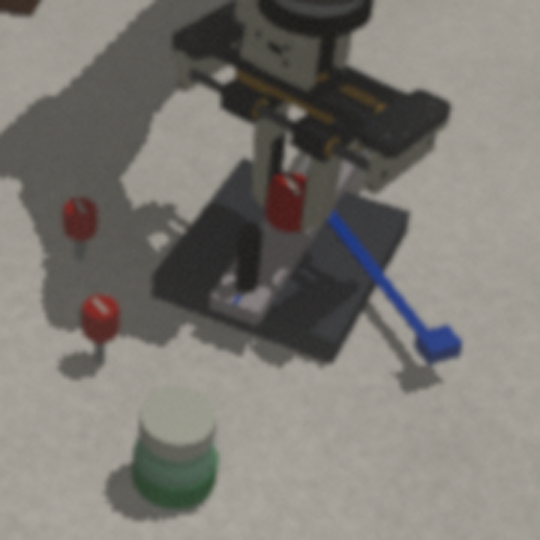

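The pin is rising at 10–16 N and the stand is flat. I'll carry on with full strokes.

Run:
```python
from h import *
z0=.0172; lo,hi=-1.4,1.4; nxt=lo; dz=.0035
for i in range(7):
    stroke(nxt,dz); nxt=hi if nxt==lo else lo
    f=-env.read_ft_force()[2]
    dz=float(np.clip(.0038*(1+(16-f)/16),.001,.005))
    if f>25: dz=.0
    if f<4 or env.read_ee_pos()[2]-z0>.0155: break
p=wcap("w7")
```

```text
t18.22 dt2.07 q7 -1.40 P [0.5748 0.0876 0.0235] F [  7.1  -0.9 -17.7] M [-0.23 -1.47  0.02] gap 0.0311
t20.59 dt2.38 q7 1.40 P [0.5741 0.0876 0.0279] F [-3.9 -1.9  5.9] M [-0.43  1.05 -0.01] gap 0.0310
```

View pics/w7.png

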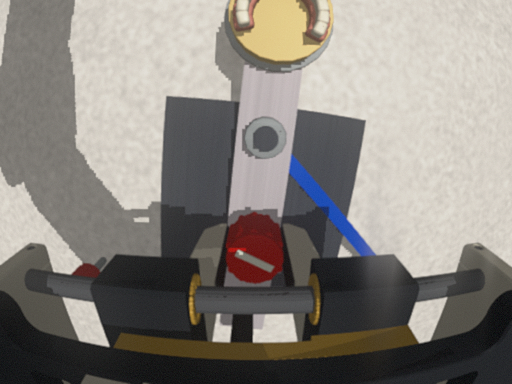

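The jaws are still on the knob, with no visible slip, but the force changed sign. I'll check the knob height and settled force, then continue with low pull.

Run:
```python
from h import *
W,X,d=wpts("w7");p=cv2.imread("pics/w7.png")
r=max(blobs(p,"red"),key=lambda x:x[0]);q=W[(r[3]>0)&(d>0)];print("knob z pct",np.percentile(q[:,2],[50,80,95]).round(4), "n",len(q),"stand z",W[150,190],W[220,335],"arm",W[100,270])
print(env.read_ft_force(),env.read_wrist_torque(),env.read_ee_pos())
stroke(-1.4,.003)
stroke(1.0,.003)
```

```text
knob z pct [0.0829 0.0835 0.0839] n 1980 stand z [0.52549322 0.04336541 0.02090545] [0.57598002 0.14910664 0.0223122 ] arm [0.49110909 0.09733442 0.03716397]
[-4.6927797  -1.95664399  5.64978727] [-0.41771147  1.03098176  0.02382443] [0.57411042 0.08763663 0.02780859]
t23.02 dt2.38 q7 -1.40 P [0.5746 0.088  0.0309] F [-0.6  0.1 -0.6] M [ 0.01  0.02 -0.03] gap 0.0317
t25.07 dt2.06 q7 1.00 P [0.574  0.0877 0.0337] F [-1.6 -1.  -0.8] M [-0.18  0.14 -0.03] gap 0.0314
```

The pin is free of the jaws, since only its weight is left. I'll lift it straight out and plan a tilted laying-down in the tray.

```bash
cat >> h.py <<'E'
def rt(phi,T):
    a=np.array([np.cos(phi),np.sin(phi),0]);k=np.array([0,0,1.])
    x=np.sin(T)*a-np.cos(T)*k;y=np.cos(T)*a+np.sin(T)*k
    return np.c_[x,y,np.cross(x,y)]
C=np.array([.499,-.315,0])
def traypose(phi,T,ztip):
    R=rt(phi,T);a=np.array([np.cos(phi),np.sin(phi),0])
    tip=C+a*.035*np.sin(T)+[0,0,ztip]
    return tip-R[:,0]*.0142,Ro.from_matrix(R).as_rotvec()
E
python3 - <<'E'
from h import *
P=np.array(env.read_ee_pos())
print(env.move_straight(P+[0,0,.028],speed=.05,max_force=12),env.read_ee_pos(),env.read_ft_force())
P=np.array(env.read_ee_pos())
print(env.move_straight([P[0],P[1],.15],speed=.15,max_force=12),env.read_t(),env.read_ft_force(),env.read_finger_gap())
env.move_straight([.499,-.315,.15],speed=.3)
print(env.read_t(),np.round(env.read_q(),2))
for T in(.6,.8,1.0):
  for phi in np.arange(-3,3.2,.4):
    g=[env.inverse_kinematics(*traypose(phi,T,z)) for z in(.09,.012)]
    if all(x is not None for x in g): print(T,round(phi,2),np.round(g[1],2))
wcap("w8");s,d=env.capture("scene");cv2.imwrite("pics/s8.png",s)
E
```

```text
False [0.57408113 0.08769408 0.06188302] [-1.14734194 -0.28026256 -1.6300584 ]
False 26.525 [ 0.40834198 -0.19038336 -1.05481729] 0.03105141592023558
28.0417 [ 0.51  0.56  0.02  1.66 -0.01  0.92  1.73]
0.6 -3.0 [ 0.37  0.99 -0.    1.3   0.29  1.4   1.95]
0.6 -2.6 [ 0.31  0.93 -0.04  1.47  0.49  1.22  2.11]
0.6 -2.2 [ 0.26  0.86 -0.06  1.67  0.71  1.01  2.22]
0.6 -1.8 [ 0.22  0.79 -0.02  1.89  0.99  0.76  2.28]
0.6 -1.4 [0.13 0.74 0.16 2.09 1.44 0.44 2.17]
0.6 -1.0 [ 0.37  0.7  -0.06  2.24  2.18  0.49  1.91]
0.6 -0.6 [ 0.84  0.75 -0.52  2.29  2.43  0.59  2.26]
0.6 -0.2 [ 1.17  0.83 -0.77  2.24  2.51  0.41  2.78]
0.6 0.2 [ 1.46  1.06 -1.15  2.1   1.61  0.41 -2.08]
0.6 0.6 [ 0.78  0.78  0.09  1.93 -1.16  0.73  0.88]
0.6 1.0 [ 0.73  0.85  0.17  1.72 -0.87  1.    0.93]
0.6 1.4 [ 0.68  0.92  0.19  1.51 -0.66  1.22  1.05]
0.6 1.8 [ 0.64  0.99  0.15  1.33 -0.45  1.38  1.2 ]
0.6 2.2 [ 0.57  1.03  0.11  1.21 -0.25  1.5   1.38]
0.6 2.6 [ 0.5   1.04  0.07  1.17 -0.05  1.53  1.6 ]
0.6 3.0 [0.42 1.02 0.03 1.22 0.15 1.48 1.82]
0.8 -3.0 [0.33 1.11 0.01 1.14 0.33 1.63 1.95]
0.8 -2.6 [ 0.25  1.03 -0.0
[... 490 characters left out ...]
1.8 [ 0.69  1.11  0.14  1.17 -0.51  1.61  1.21]
0.8 2.2 [ 0.6   1.17  0.11  1.01 -0.29  1.76  1.38]
0.8 2.6 [ 0.5   1.19  0.07  0.95 -0.06  1.81  1.6 ]
0.8 3.0 [0.4  1.16 0.04 1.02 0.17 1.74 1.82]
1.0 -3.0 [0.3  1.25 0.04 0.97 0.37 1.84 1.97]
1.0 -2.6 [0.2  1.15 0.01 1.25 0.6  1.59 2.06]
1.0 -2.2 [0.09 1.05 0.03 1.56 0.84 1.3  2.06]
1.0 -1.8 [-0.04  0.98  0.14  1.88  1.15  0.97  1.94]
1.0 -1.4 [-0.2   0.99  0.38  2.19  1.81  0.69  1.49]
1.0 0.2 [ 1.57  1.21 -0.97  2.21  3.49  0.3   2.63]
1.0 0.6 [ 1.05  0.97 -0.07  1.93 -1.35  0.98  1.27]
1.0 1.0 [ 0.91  1.04  0.09  1.62 -1.02  1.3   1.13]
1.0 1.4 [ 0.83  1.13  0.12  1.3  -0.77  1.57  1.11]
1.0 1.8 [ 0.73  1.23  0.11  1.02 -0.55  1.82  1.18]
```

View pics/s8.png

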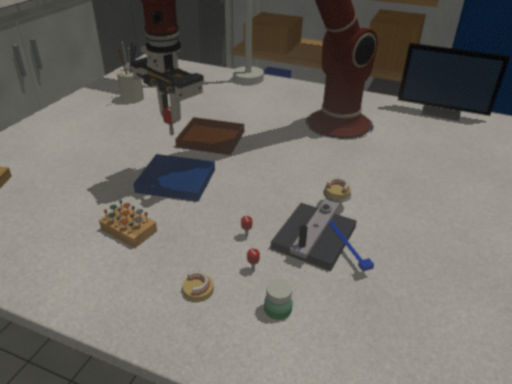

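View pics/w8.png

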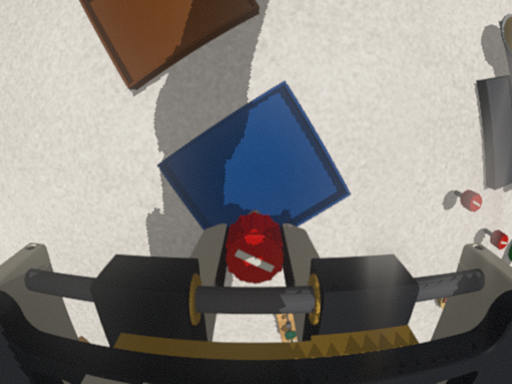

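The pin is out and hangs over the blue tray, and the stand is in place. I'll lay it down tilted at 0.8 rad, leaning towards -y, which is clear.

Run:
```python
from h import *
phi,T=1.8,.8
p,r=traypose(phi,T,.10);q=env.inverse_kinematics(p,r);env.movej(q)
print(env.read_t(),env.read_ee_pos(),p)
p,r=traypose(phi,T,.03);env.move_straight(p,r,speed=.15)
p,r=traypose(phi,T,.006);print(env.move_straight(p,r,speed=.04,max_force=3),env.read_ee_pos(),p,env.read_ft_force(),env.read_t())
wcap("w9");s,d=env.capture("scene");cv2.imwrite("pics/s9.png",cv2.resize(s[80:240,80:280],None,fx=3,fy=3,interpolation=2))
```

```text
28.9333 [ 0.49647402 -0.29962545  0.1101815 ] [ 0.49560992 -0.30046921  0.10989324]
True [ 0.49471802 -0.29927356  0.01583183] [ 0.49560992 -0.30046921  0.01589324] [0.34626022 0.03735363 3.10246246] 30.15
```

View pics/s9.png

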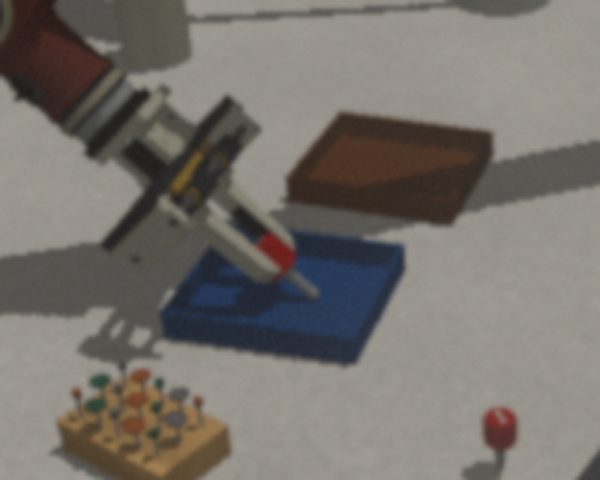

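View pics/w9.png

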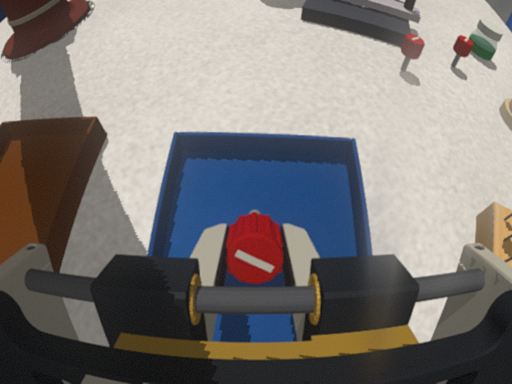

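The pin's tip touches the tray floor near its middle, so I'll release and back off.

Run:
```python
from h import *
env.grip(.046); env.sleep(.2)
P=np.array(env.read_ee_pos());R=Ro.from_rotvec(env.read_eef_rot()).as_matrix()
env.move_straight(P-R[:,0]*.09+[0,0,.02],speed=.12)
wcap("w10")
print(env.read_t(),env.read_ft_force(),np.round(env.read_q(),2))
W,X,d=wpts("w10");p=cv2.imread("pics/w10.png")
for r in blobs(p,"red",60): print(r[0],r[1].round(0),np.median(W[(r[3]>0)&(d>0)],0).round(3))
```

```text
32.025 [ 0.46407849 -0.42015713 -0.53244072] [ 0.74  1.12  0.16  0.91 -0.5   1.86  1.13]
1060 [255. 229.] [ 0.505 -0.344  0.033]
```

View pics/w10.png

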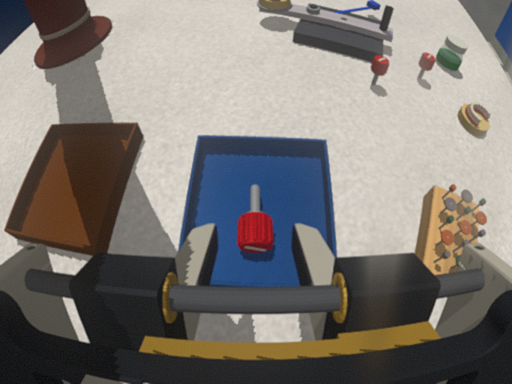

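The pin lies in the tray with its knob at (0.505,-0.344). Next is the arm: I'll move above the handle and locate it.

Run:
```python
from h import *
H=np.array([.514,.093]);th=-.08
env.movej(env.inverse_kinematics([.5,-.34,.22],rv(1.49)))
env.movej([-.05,.48,0,1.55,0,1.11,1.4])
hp=H+.135*np.array([np.cos(th),np.sin(th)])
q=env.inverse_kinematics([hp[0]+.02,hp[1],.17],rv(th+np.pi/2));print(np.round(q,2));env.movej(q)
env.grip(.045)
p=wcap("w11");W,X,d=wpts("w11")
print(env.read_t(),env.read_ee_pos())
m=(W[...,2]>.079)&(W[...,2]<.095)&(d>0)&(np.hypot(W[...,0]-hp[0],W[...,1]-hp[1])<.04)
q=W[m];print("handle top",len(q),q.mean(0),q.min(0),q.max(0))
a=(W[...,2]>.033)&(W[...,2]<.039)&(d>0)&(np.hypot(W[...,0]-.56,W[...,1]-.09)<.12)
q=W[a];print("arm top",len(q),q.mean(0)); e=np.linalg.eigh(np.cov(q[:,:2].T))[1][:,1];print(np.arctan(e[1]/e[0]))
m=np.zeros((384,512),bool)
for r in blobs(p,"blue",60):
    q=W[(r[3]>0)&(d>0)];print("blue",r[0],r[1].round(0),q.mean(0).round(4),(np.arctan2(*(q[:,:2].mean(0)-H)[::-1])))
```

```text
[-0.15  0.67 -0.02  1.37  0.01  1.1   1.33]
35.1167 [0.66879225 0.08058514 0.17151011]
handle top 215 [0.6476075  0.0810637  0.08588011] [0.64040789 0.07362411 0.07961589] [0.65622001 0.0884512  0.08804416]
arm top 4849 [0.56982966 0.08861811 0.0362801 ]
-0.10060525063030899
blue 1957 [13. 86.] [ 0.4996 -0.2783  0.005 ] -1.6095112021493827
blue 878 [312.  92.] [0.5794 0.1554 0.0233] 0.7618067827152734
blue 211 [363. 144.] [0.6422 0.2114 0.0352] 0.7455740141965663
```

View pics/w11.png

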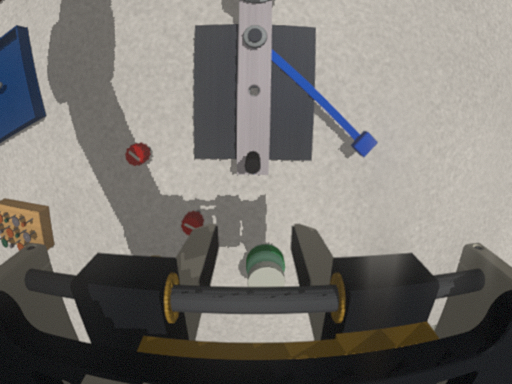

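The handle is at (252,160) in the picture, which gives world (0.648,0.081). The arm is still at its start angle and the pointer is at about 0.755 rad. I'll grasp the handle and swing it along the arc.

Run:
```python
from h import *
H=np.array([.5135,.0926]);h=np.array([.648,.0811]);th=np.arctan2(*(h-H)[::-1]);r=np.hypot(*(h-H));print(th,r)
env.move_straight([*h,.12],rv(th+np.pi/2),speed=.15)
hit=env.move_straight([*h,.022],speed=.08,max_force=6);print(hit,env.read_ee_pos())
if not hit:
    env.grip(0.0,8);print("gap",env.read_finger_gap(),env.read_ft_force())
    if env.read_finger_gap()>.01:
        for t in np.linspace(th,.755,9)[1:]:
            env.move_straight([*(H+r*np.array([np.cos(t),np.sin(t)])),.022],rv(t+np.pi/2),speed=.06)
            print(round(t,2),env.read_t(),np.round(env.read_ft_force(),1),np.round(env.read_ee_pos(),4))
            if np.abs(env.read_ft_force()).max()>15: break
wcap("w12")
```

```text
-0.08529441219672496 0.13499074042318612
False [0.64856854 0.08119127 0.02269393]
gap 0.01592676611605264 [-0.82116499 -0.83053839  0.05103335]
0.02 37.9583 [0.1 0.2 0.7] [0.6486 0.0964 0.0221]
0.12 38.3417 [0.1 1.  1.5] [0.6474 0.1103 0.0221]
0.23 38.725 [-0.7  1.7  1.9] [0.6449 0.1241 0.0221]
0.33 39.1083 [-0.7 -0.3  1.2] [0.6408 0.1376 0.0221]
0.44 39.4917 [-0.3  0.9  1.5] [0.6353 0.1508 0.0221]
0.54 39.875 [-0.4 -0.7  2.5] [0.6285 0.1631 0.022 ]
0.65 40.2583 [-1.6  0.2  2.6] [0.6204 0.1747 0.022 ]
0.76 40.6417 [-2.5 -1.2  2.9] [0.6112 0.1854 0.022 ]
```

View pics/w12.png

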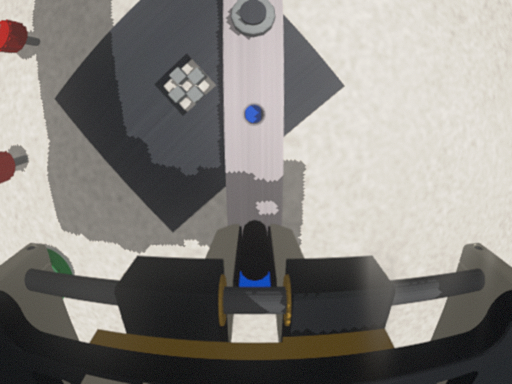

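The arm now covers the pointer. Blue shows through the pin hole at (254,113), and the block is just past the arm's end at (254,282). I'll release, lift and verify.

Run:
```python
from h import *
env.grip(.045)
P=np.array(env.read_ee_pos());env.move_straight([P[0],P[1],.15],speed=.12)
q=env.inverse_kinematics([.47,.02,.25],rv(1.0));env.movej(q);env.sleep(.3)
print(env.read_t(),env.read_ft_force())
wcap("w13");t,d=env.capture("top");s,d=env.capture("scene")
cv2.imwrite("pics/t13.png",cv2.resize(t[80:260,120:390],None,fx=2.9,fy=2.9,interpolation=2));cv2.imwrite("pics/s13.png",s)
W,X,d=wpts("w13");p=cv2.imread("pics/w13.png")
a=(W[...,2]>.034)&(W[...,2]<.0385)&(d>0)&(np.hypot(W[...,0]-.56,W[...,1]-.13)<.09)
hs=cv2.cvtColor(p,cv2.COLOR_BGR2HSV);a&=hs[...,1]<80
q=W[a];print("arm",len(q),q.mean(0));e=np.linalg.eigh(np.cov(q[:,:2].T))[1][:,1];print("angle",np.arctan(e[1]/e[0]))
for r in blobs(p,"blue",30):
    q=W[(r[3]>0)&(d>0)];print("blue",r[0],r[1].round(0),q.mean(0).round(4),np.arctan2(*(q[:,:2].mean(0)-[.5135,.0926])[::-1]))
```

```text
43.8417 [ 0.08892148  0.33526097 -0.08175409]
arm 2327 [0.55346725 0.13221731 0.03630586]
angle 0.764151133300884
blue 812 [106. 249.] [ 0.4597 -0.2973  0.0051] -1.707922247264603
```

View pics/w13.png

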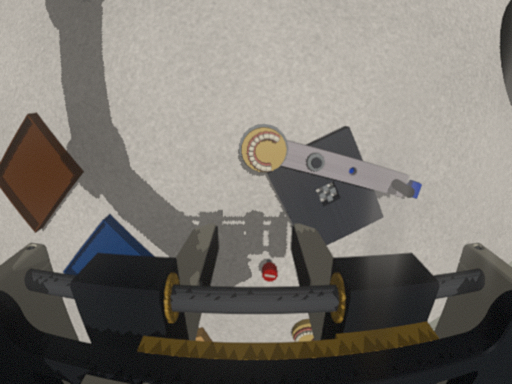

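View pics/s13.png

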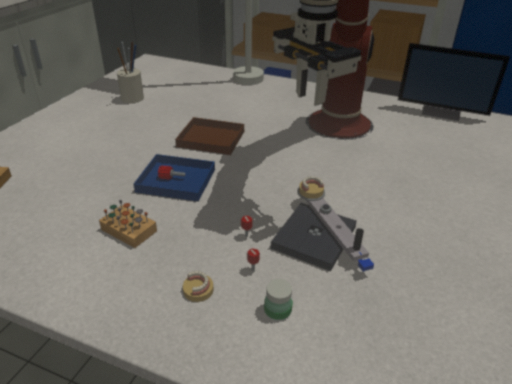

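View pics/t13.png

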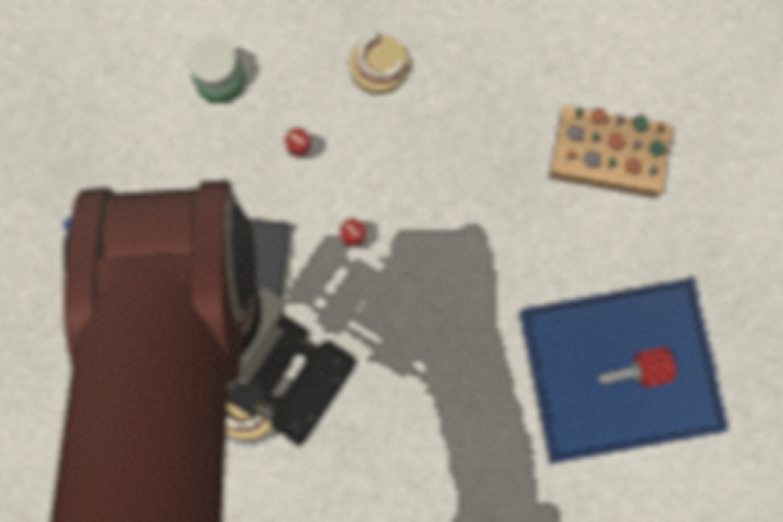

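The scene view shows the pin lying well inside the blue tray at (170,174), the arm over the pointer with its block at (366,264), and the stand and bystanders where they were. The gripper touches nothing, so I'm handing in.

Run:
```python
from rig import env
print(env.read_t(),abs(env.read_dq()).max()); env.sign_off()
```

```text
43.9917 0.00558924760998281
the job is handed in; nothing more can be done
```

I twisted the seized pin loose, laid it in the blue tray and swung the arm over the blue pointer. The job was handed in at 44 s of the 72 s allowed; no verdict is reported at hand-in.

- **Pin:** Twisting back and forth with a pull of at most about 18 N between strokes drew it out. I laid it down tilted with its tip touching the tray floor. The last pictures show it lying well inside the tray.
- **Arm:** I gripped the handle, swung it along its arc and let go. The arm measured 0.764 rad against about 0.755 rad for the pointer, and the limit is 0.09 rad. Part way through the swing check, blue showed through the empty pin hole.
- **Stand and bystanders:** By eye, the last pictures show the stand flat and in place, and the jar, spare cast, bur block and spare pins where they were.

**What went wrong or disagreed:**
- **Missed grasp:** My first grasp closed just above the knob without touching it. The wrist depth showed the real fingertips about 29 mm behind the stated TCP. I corrected for that, and every later grasp worked.
- **Odd force reading:** Once, mid-stroke, the vertical force changed sign to about +6 N. It went back to just the pin's weight on the next stroke.
- **Pointer direction:** My estimates ranged from 0.746 to 0.762 rad, well within tolerance.

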